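# Show the glazer the bare patch on a mug's rim

### The arm

A 6-joint arm with a two-finger parallel gripper is mounted at the origin on the work surface. World frame = base frame: x ahead of the robot, y to its left, z up, the work surface at z = 0. Lengths are in m, angles in degrees, forces in N, time in s.
With the tool pointing down it reaches from about 0.325 to 0.775 m from the base axis. Payload 9.3 kg.
Tool frame: the origin (TCP) lies between the finger pads; the fingertips stand 14 mm ahead of it and the grasp point (between the pads) lies 5 mm behind it; y points along the fingers, x is the direction in which the jaws open and shut, and the axes are right-handed (so a half turn about y gives the same grasp; the last joint's range is limited). The gripper opens to 85 mm and grips with 20 to 120 N. Pads are 22 mm wide; open, the fingers measure 114 mm over their backs; the gripper's body (76 mm by 85 mm) begins 54 mm behind the grasp point. The pads swing forward as they close: fully open they stand 13 mm farther back than shut.
Start: joints at [58.923, 14.817, 1.232, 76.415, 0, 81.257], TCP at [0.209, 0.509, 0.245] pointing down, gripper open.
Joint ranges: [-174.27, 174.27], [-52.1, 104.24], [-59.71, 78.15], [-110.17, 111.67], [-87.03, 83.33], [-180, 180]. Speed limits (degrees/s): [127.2, 127.2, 159.86, 180, 180, 180].

### API

Orientations are given as a 3x3 rotation matrix whose columns are the frame's x, y, z axes.
In Python, from workcell import r, claw, cams gives the robot as it stands. Calls block until the motion is done:
- r.goto(position, orientation): joint-space move of the TCP to a pose.
- r.move_linear(position, rotation=None, v=0.15, threshold=None): straight line of the TCP; rotation=None keeps the orientation; v is the mean speed in m/s. With threshold (N) it stops when the force on the tool has changed by that much, and returns True; else False.
- r.move_j(angles): joint-space move.
- claw.move_gripper(opening): finger opening in m; the grip force is fixed at half the most; returns when the fingers have stopped.
- r.hold(seconds).
- r.ik(position, orientation): joint angles nearest the present ones, or None.
- r.get_obs(): the state.
- cams.capture(name): name is "scene" or "side" or "wrist"; returns the picture (400x640x3 uint8, red, green, blue); there is no depth.
- cams.camera_model(name): a dict with "fx", "fy", "cx", "cy" (pixels), "rvec" (rotation vector, rad) and "tvec" (3), from world to camera coordinates, as OpenCV has them. Camera axes: x right, y down, z forward; pixel columns grow to the right and rows downward; lengths in m; the calibration is good to about 2 mm. The wrist camera is an equidistant fisheye: a pixel r from the principal point sees the ray r / f radians off the axis. A picture is of the moment at which its call begins: read the wrist's pose just before it. camera_model takes no time and is no camera call; for the wrist camera it gives the pose at the moment of the call.
A pose or a line that the arm cannot do raises r.Unreachable and nothing moves.
- r.hand_in(): hands the job in, once; it reports no verdict.
The state is a dict: "clock": time; "joint_positions": joint angles; "joint_velocities": joint speeds; "joint_torque": joint torques, N m; "tcp_pos": TCP position; "tcp_rot": TCP orientation; "wrist_force": force on the tool from outside, world axes, zero at the start; "wrist_torque": the same for the moment, N m; "width": finger opening in m.
Only numpy, scipy, OpenCV 4.12 (cv2) and the standard library are available. Lean on these libraries where they do the work, as an engineer would, in place of code of your own. Each camera call takes 0.05 s, during which the arm holds its last target.

### The job

The fired blue mug on the banding wheel has a bare brown patch on its rim where the glaze has crawled off. With a fingertip, turn the mug gently round on its wheel, most easily by pushing its handle, until the patch is on the side straight away from the robot, facing the glazer at the far side of the table; then point the patch out: bring the fingertips just above it, without touching the mug, and stay there for two seconds. Do not pinch, lift or tip the mug, keep it in the middle of the wheel, and leave everything else on the table alone.

Things in the scene. Friction and masses are not known exactly. Their poses are not given: they have to be found in the camera images.
- banding_wheel: banding wheel (small turntable): grey foot 156 mm across, fixed to the table; aluminium head 180 mm across with a black 112 mm non-slip pad, flat top 75 mm above the table. It turns freely both ways about the upright axis through the origin (under 1 N at the edge) and soon stops when let go. Origin: on the table, on that axis. Axes fixed: x straight away from the robot, y to its left, z up.
- mug: blue mug, 0.27 to 0.44 kg, standing loose in the middle of the wheel's head and turning with it; 84 mm across, 78 mm tall, one handle. Origin: centre of its underside, 75 mm above the table. z is up; the bare patch is at its +x side, the handle at its +y side, 90 degrees anticlockwise of the patch seen from above. Push slowly: knocks make it slip off centre; over 15 N is not gentle.
- bare_patch (a point): bare brown patch on the blue mug's rim, about 28 mm along the rim and 20 mm down the wall. The point is on top of the rim at its middle, 39 mm from the mug's axis, 78 mm above the wheel's head (153 mm above the table). Axes as the mug's. It must come to lie at +x from the wheel's axis; it starts at least 50 degrees from there, on either hand.
- mug_handle (a point): middle of the blue mug's handle: on the centre line of its upright outer bar, 78 mm from the mug's axis, 46 mm above the wheel's head (121 mm above the table). The bar is round, 12 mm thick, upright for 10 mm above and below, then curves back to the body; its outer face is 84 mm from the axis, its top 72 mm above the head. Axes as the mug's.
- white_mug: white glazed mug with a sound rim, same shape and size as the blue mug (84 mm across, 78 mm tall, handle out to 84 mm from its axis); stands on the table near the wheel. Origin: centre of its underside. A bystander.
- tumbler: green cup without handle, 72 mm across, 85 mm tall; stands on the table near the wheel. Origin: centre of its underside. A bystander.
- glaze_bowl: small blue bowl, 90 mm across, 45 mm tall, on the table beyond the wheel. Origin: centre of its underside. A bystander.
- bottle: clear bottle with white cap and paper label, 70 mm across, 190 mm tall, standing to the right of the wheel. Origin: centre of its underside. A bystander.
- brush: paint brush 200 mm long, 8 mm thick, with a dark wooden handle, lying flat between the robot and the wheel. Origin: about its middle. A bystander.
- pencil: green pencil, 8 mm thick, 165 mm long, lying flat beyond the wheel. Origin: its middle. A bystander.
- phone: black phone 74 x 150 x 9 mm, lying flat at the right near side. Origin: centre of its underside. A bystander.
- sponge: yellow sponge block 90 x 60 x 32 mm on the left, beyond the red basin. Origin: centre of its underside. A bystander.
Not all that is in view belongs to the job. What is shaped like the mug but red is not meant.

How it is judged:
By the outcome, as a careful person would: the job done as asked, in the order asked, and still so for the second after the job is handed in, with the robot touching nothing.
It also fails if it takes over 58 s, if anything falls off the work surface, if the arm or the gripper's body presses on something with over 40 N, if the wrist force passes 120 N, or if a joint passes its speed limit or range.

## Working session

There is one attempt and no reset: what is moved stays moved. The work goes in short steps, each a Python script; the robot and the scene stay as the last script left them, time stands still between calls to the robot, and variables do not carry over. Pictures are saved under pics/ and viewed, and the job is handed in when it is done.

```bash
mkdir -p pics; ls; python3 - <<'E'
from workcell import r, claw, cams
import cv2
o=r.get_obs(); print(o['clock'],o['tcp_pos'],o['tcp_rot'],o['width'])
for n in ['scene','side','wrist']:
    print(n,cams.camera_model(n))
    cv2.imwrite(f'pics/{n}0.png',cams.capture(n)[:,:,::-1])
E
```

```text
pics
0.0 [0.20887622 0.50852502 0.2446852 ] [[ 3.80002902e-01 -6.45333068e-04 -9.24985069e-01]
 [ 9.24984436e-01 -1.09686265e-03  3.80003407e-01]
 [-1.25981034e-03 -9.99999190e-01  1.80112055e-04]] 0.08552492856145813
scene {'fx': 376.73786726265257, 'fy': 376.73786726265257, 'cx': 324.6384693221869, 'cy': 201.02650523122597, 'rvec': array([ 1.67179581,  1.46175401, -0.80338983]), 'tvec': array([-0.10009295, -0.17756302,  1.45365497])}
side {'fx': 505.7618261972186, 'fy': 505.7618261972186, 'cx': 319.4447389083074, 'cy': 196.31916768164538, 'rvec': array([ 1.99574255, -0.75107473,  0.45170839]), 'tvec': array([-0.42751202,  0.2899967 ,  1.05128498])}
wrist {'fx': 309.70691628693146, 'fy': 309.70691628693146, 'cx': 322.50006300462945, 'cy': 198.17283715598245, 'rvec': array([-2.39644918, -1.60725338, -0.23844312]), 'tvec': array([-0.54964298, -0.03742101,  0.37926534])}
```

View pics/scene0.png

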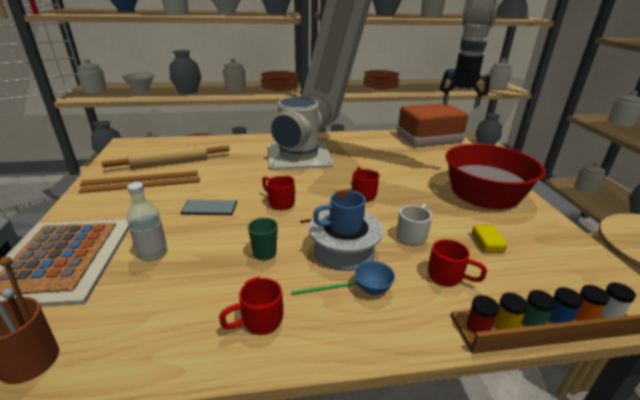

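View pics/side0.png

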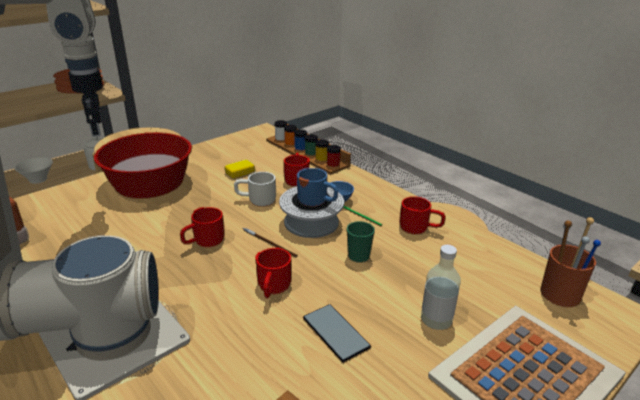

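View pics/wrist0.png

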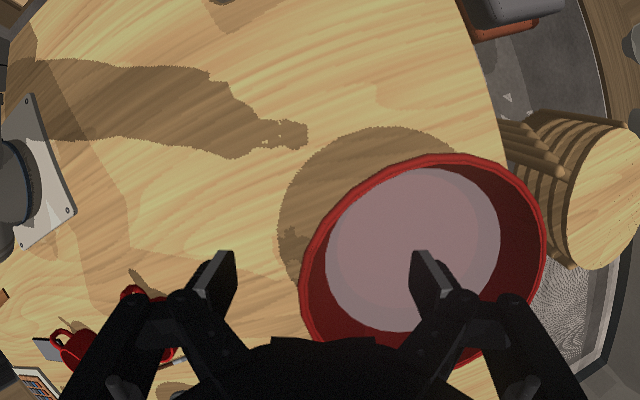

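```bash
cat > h.py <<'E'
from workcell import r, claw, cams
import cv2, numpy as np
def cam(n):
    m=cams.camera_model(n); R,_=cv2.Rodrigues(np.array(m['rvec'])); return m,R,np.array(m['tvec'])
def ray(n,uv,M=None):
    m,R,t=M or cam(n); u,v=uv
    x=(u-m['cx'])/m['fx']; y=(v-m['cy'])/m['fy']
    if n=='wrist':
        th=np.hypot(x,y); d=np.array([x/th*np.sin(th),y/th*np.sin(th),np.cos(th)]) if th>1e-9 else np.array([0,0,1.])
    else: d=np.array([x,y,1.])
    return -R.T@t, R.T@d
def onplane(n,uv,z,M=None):
    c,d=ray(n,uv,M); return c+d*(z-c[2])/d[2]
def proj(n,p,M=None):
    m,R,t=M or cam(n); q=R@np.array(p)+t
    if n=='wrist':
        rho=np.hypot(q[0],q[1]); th=np.arctan2(rho,q[2]); s=q[:2]/rho*th
    else: s=q[:2]/q[2]
    return np.array([m['cx']+m['fx']*s[0],m['cy']+m['fy']*s[1]])
def save(name,img): cv2.imwrite(f'pics/{name}.png',img[:,:,::-1])
E
python3 - <<'E'
from h import *
for n,uv,z in [('scene',(346,233),.075),('side',(312,204),.075),('scene',(264,255),0),('side',(359,258),0),('scene',(414,240),0),('side',(262,202),0),('scene',(150,255),0),('side',(438,322),0),('scene',(374,290),0),('scene',(280,206),0),('scene',(366,197),0),('side',(208,243),0),('side',(272,290),0),('scene',(450,281),0),('scene',(260,328),0)]:
    print(n,uv,onplane(n,uv,z).round(3))
for n in ['scene','side']:
    i=cams.capture(n); u,v=(346,225) if n=='scene' else (312,195)
    save(n+'z',cv2.resize(i[v-65:v+65,u-90:u+90],(720,520),interpolation=cv2.INTER_CUBIC))
E
```

```text
scene (346, 233) [0.628 0.057 0.075]
side (312, 204) [0.58  0.04  0.075]
scene (264, 255) [ 0.594 -0.138  0.   ]
side (359, 258) [ 0.578 -0.146  0.   ]
scene (414, 240) [0.578 0.255 0.   ]
side (262, 202) [0.554 0.239 0.   ]
scene (150, 255) [ 0.561 -0.414  0.   ]
side (438, 322) [ 0.545 -0.419  0.   ]
scene (374, 290) [0.746 0.101 0.   ]
scene (280, 206) [ 0.367 -0.089  0.   ]
scene (366, 197) [0.343 0.182 0.   ]
side (208, 243) [0.321 0.16  0.   ]
side (272, 290) [ 0.335 -0.1    0.   ]
scene (450, 281) [0.739 0.283 0.   ]
scene (260, 328) [ 0.82  -0.148  0.   ]
```

View pics/scenez.png

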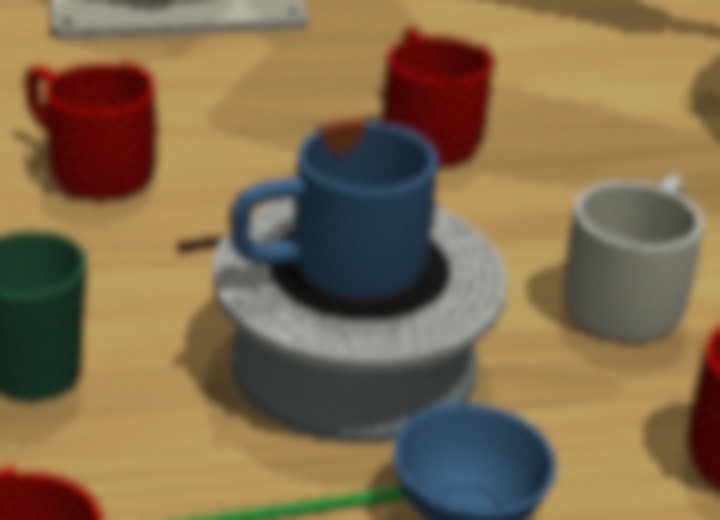

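View pics/sidez.png

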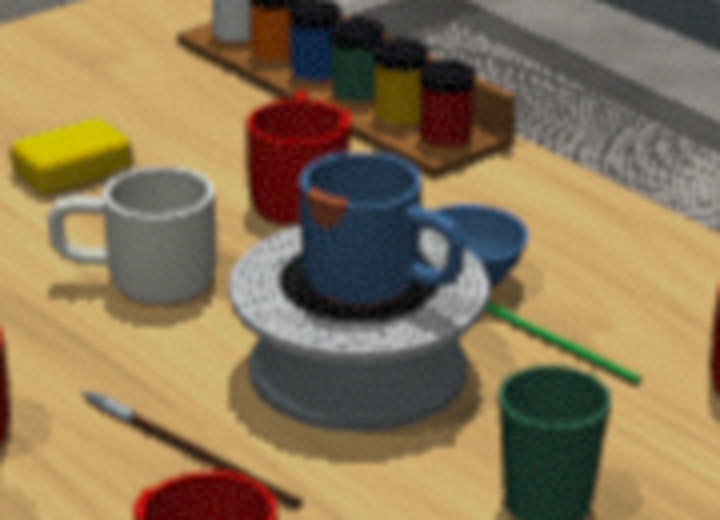

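```bash
python3 - <<'E'
from h import *
o=r.get_obs(); m,R,t=cam('wrist'); c=-R.T@t; T=o['tcp_rot']
print('cam in tool',T.T@(c-o['tcp_pos']),'axis',T.T@R[2],'right',T.T@R[0])
p0=np.array([.6,.05,0])
for a in range(0,360,30):
    a=np.radians(a); X=np.array([np.cos(a),np.sin(a),0]);Y=np.array([0,0,-1.]);Q=np.c_[X,Y,np.cross(X,Y)]
    cc=T.T@(c-o['tcp_pos']); pos=np.array([.6,.05,.40])-Q@cc; pos[2]=.34
    j=r.ik(pos,Q); print(np.degrees(a).round(),pos.round(3),None if j is None else np.round(j))
E
```

```text
cam in tool [ 8.66177145e-05 -1.28373809e-01  7.50818350e-02] axis [ 2.64537410e-04  9.56419480e-01 -2.91996076e-01] right [ 9.99999908e-01 -1.54842851e-04  3.98781616e-04]
0.0 [ 0.6   -0.025  0.34 ] [-10.  20.  22.  92.   0.  80.]
30.0 [ 0.637 -0.015  0.34 ] [-9. 24. 28. 95.  0. 51.]
60.0 [0.665 0.012 0.34 ] [-6. 27. 34. 97.  0. 24.]
90.0 [0.675 0.05  0.34 ] [-3. 29. 36. 98.  0. -3.]
120.0 [0.665 0.087 0.34 ] [  0.  28.  35.  97.   0. -30.]
150.0 [0.638 0.115 0.34 ] [  3.  25.  30.  95.   0. -57.]
180.0 [0.6   0.125 0.34 ] [  4.  21.  24.  93.   0. -86.]
210.0 [0.563 0.115 0.34 ] [   3.   17.   18.   91.    0. -117.]
240.0 [0.535 0.088 0.34 ] [   0.   14.   13.   90.    0. -150.]
270.0 [0.525 0.05  0.34 ] [ -4.  12.  11.  89.   0. 176.]
300.0 [0.535 0.013 0.34 ] [ -8.  13.  12.  89.   0. 142.]
330.0 [ 0.562 -0.015  0.34 ] [-10.  16.  16.  90.   0. 110.]
```

```bash
cat >> h.py <<'E'
def rot(a):
    a=np.radians(a); X=np.array([np.cos(a),np.sin(a),0]);Y=np.array([0,0,-1.]); return np.c_[X,Y,np.cross(X,Y)]
E
python3 - <<'E'
from h import *
claw.move_gripper(0.0)
r.goto([.65,.05,.34],rot(90))
o=r.get_obs(); print(o['clock'],o['tcp_pos'],o['width'],o['wrist_force'])
import pickle
M=cam('wrist'); i=cams.capture('wrist'); save('w1',i); pickle.dump((M,i),open('w1.pkl','wb'))
E
```

```text
3.3083 [0.64978304 0.05091712 0.3400754 ] 0.00013339279582283534 [-1.07785627 -0.05145722  0.35317033]
```

View pics/w1.png

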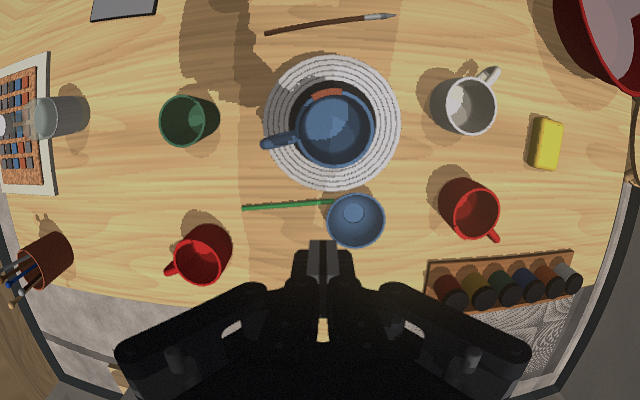

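```bash
cat >> h.py <<'E'
def unproj(M,pts,z):
    return np.array([onplane('wrist',p,z,M)[:2] for p in pts])
def circ(P):
    P=np.asarray(P); A=np.c_[2*P,np.ones(len(P))]; s=np.linalg.lstsq(A,(P**2).sum(1),rcond=None)[0]
    return s[:2],np.sqrt(s[2]+s[0]**2+s[1]**2)
def measure(M,i,c0):
    """patch centroid + blue mug pixels -> handle angle, using c0 (wheel centre guess)"""
    hsv=cv2.cvtColor(i,cv2.COLOR_RGB2HSV); H,S,V=cv2.split(hsv)
    g=np.mgrid[0:400,0:640]; 
    blue=((H>95)&(H<125)&(S>90)&(V>30)).astype(np.uint8)
    brown=((H<14)&(S>100)&(V>50)).astype(np.uint8)
    near=np.zeros((400,640),np.uint8); ctr=proj('wrist',[*c0,.15],M); cv2.circle(near,tuple(int(x) for x in ctr),95,1,-1)
    out={}
    ys,xs=np.nonzero(brown&near); 
    if len(xs):
        W=unproj(M,np.c_[xs,ys],.153); d=W-c0; rr=np.hypot(*d.T); k=(rr>.03)&(rr<.046)
        out['npatch']=int(k.sum()); out['patch']=np.degrees(np.arctan2(*d[k].mean(0)[::-1])) if k.sum()>8 else None
    ys,xs=np.nonzero(blue&near); W=unproj(M,np.c_[xs,ys],.121); d=W-c0; rr=np.hypot(*d.T); k=(rr>.062)&(rr<.088)
    if k.sum()>8:
        out['nh']=int(k.sum()); out['handle']=np.degrees(np.arctan2(*d[k].mean(0)[::-1])); out['hpos']=W[k].mean(0)
    return out,blue,brown
E
python3 - <<'E'
from h import *; import pickle
M,i=pickle.load(open('w1.pkl','rb'))
hsv=cv2.cvtColor(i,cv2.COLOR_RGB2HSV)
grey=((hsv[...,1]<70)&(hsv[...,2]>90)).astype(np.uint8)
c=np.array([330,125]); box=np.zeros_like(grey); cv2.circle(box,(332,125),85,1,-1); grey&=box
grey=cv2.morphologyEx(grey,cv2.MORPH_CLOSE,np.ones((5,5)))
cs,_=cv2.findContours(grey,cv2.RETR_EXTERNAL,cv2.CHAIN_APPROX_NONE); ct=max(cs,key=cv2.contourArea)[:,0]
P=unproj(M,ct,.075)
for _ in range(5):
    cc,R=circ(P); e=np.hypot(*(P-cc).T)-R; P=P[np.abs(e)<.004]
print('head',cc,R,len(P),len(ct))
o,b,br=measure(M,i,cc); print(o)
# rim circle: brim outer contour of blue without handle
bm=b.copy(); cs,_=cv2.findContours(bm|br&box,cv2.RETR_EXTERNAL,cv2.CHAIN_APPROX_NONE)
for q in cs:
    if cv2.contourArea(q)>500:
        P=unproj(M,q[:,0],.153)
        for _ in range(8):
            c1,R1=circ(P); e=np.hypot(*(P-c1).T)-R1; P=P[np.abs(e)<max(.003,2*np.median(abs(e)))]
        print('blob',c1,R1,len(P),len(q))
v=i.copy(); cv2.drawContours(v,cs,-1,(255,255,0),1)
v[grey>0]=v[grey>0]//2; save('w1m',cv2.resize(v[30:270,140:500],(720,480),interpolation=cv2.INTER_NEAREST))
E
```

```text
head [ 0.61782244 -0.01141235] 0.009442821546889699 13 689
{'npatch': 0, 'patch': None, 'nh': 1087, 'handle': np.float64(108.78462093266084), 'hpos': array([0.59436783, 0.05754577])}
blob [0.59258854 0.05901046] 0.02532894665210176 140 222
blob [0.59695981 0.06245347] 0.03914612882968884 345 409
```

View pics/w1m.png

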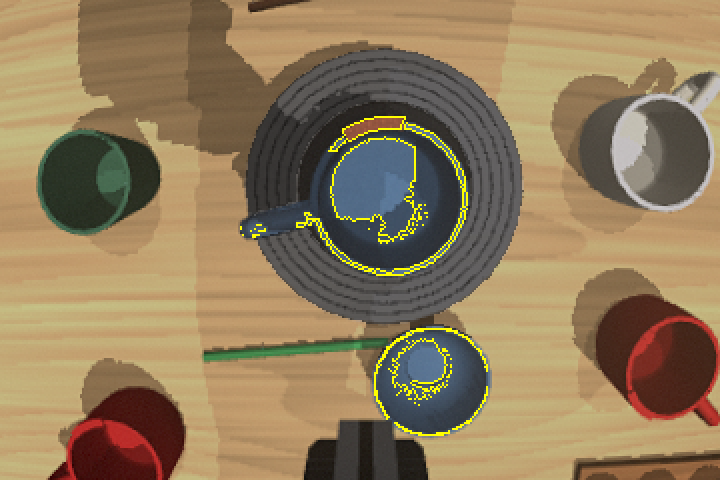

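```bash
sed -i 's/(S>90)&(V>30)/(S>70)\&(V>18)/' h.py; cat >> h.py <<'E'
def rfit(P,rad):
    from scipy.optimize import least_squares
    f=lambda x:np.hypot(P[:,0]-x[0],P[:,1]-x[1])-rad
    s=least_squares(f,np.median(P,0),loss='soft_l1',f_scale=.001); return s.x,np.median(np.abs(s.fun)),int((abs(s.fun)<.002).sum())
def head(M,i,c0):
    hsv=cv2.cvtColor(i,cv2.COLOR_RGB2HSV)
    grey=((hsv[...,1]<70)&(hsv[...,2]>60)).astype(np.uint8)
    box=np.zeros_like(grey); cv2.circle(box,tuple(int(x) for x in proj('wrist',[*c0,.075],M)),80,1,-1); grey&=box
    grey=cv2.morphologyEx(grey,cv2.MORPH_OPEN,np.ones((3,3)))
    cs,_=cv2.findContours(grey,cv2.RETR_EXTERNAL,cv2.CHAIN_APPROX_NONE); ct=max(cs,key=cv2.contourArea)
    h=np.zeros_like(grey); cv2.drawContours(h,[cv2.convexHull(ct)],-1,1,-1)
    hc,_=cv2.findContours(h,cv2.RETR_EXTERNAL,cv2.CHAIN_APPROX_NONE)
    return rfit(unproj(M,hc[0][:,0],.075),.09)
def rim(M,b,br,c0):
    box=np.zeros_like(b); cv2.circle(box,tuple(int(x) for x in proj('wrist',[*c0,.15],M)),95,1,-1)
    cs,_=cv2.findContours(cv2.morphologyEx((b|br)&box,cv2.MORPH_CLOSE,np.ones((3,3))),cv2.RETR_EXTERNAL,cv2.CHAIN_APPROX_NONE)
    return [rfit(unproj(M,q[:,0],.153),.042)+(len(q),) for q in cs if cv2.contourArea(q)>300]
E
python3 - <<'E'
from h import *; import pickle
M,i=pickle.load(open('w1.pkl','rb'))
hd=head(M,i,(.597,.06)); print(hd)
o,b,br=measure(M,i,hd[0]); print(o); print(rim(M,b,br,hd[0]))
rr=[x for x in rim(M,b,br,hd[0])]
v=i.copy(); v[b>0]=(0,255,0); v[br>0]=(255,0,255)
c=rr[0][0]
for a in range(0,360,4):
    for R,z in((.09,.075),(.042,.153)):
        p=proj('wrist',[hd[0][0]+R*np.cos(a),hd[0][1]+R*np.sin(a),z],M); v[int(p[1]),int(p[0])]=(255,255,0)
save('w1n',cv2.resize(v[30:270,140:500],(720,480),interpolation=cv2.INTER_NEAREST))
E
```

```text
(array([0.59653997, 0.06339246]), np.float64(0.0013423065652888588), 355)
{'npatch': 222, 'patch': np.float64(-166.43303018195525), 'nh': 235, 'handle': np.float64(-28.947277612617853), 'hpos': array([0.64691954, 0.03552718])}
[(array([0.65443542, 0.07180295]), np.float64(0.004798344385969246), 41, 143), (array([0.59774523, 0.05993366]), np.float64(0.003033877602752248), 141, 319)]
```

View pics/w1n.png

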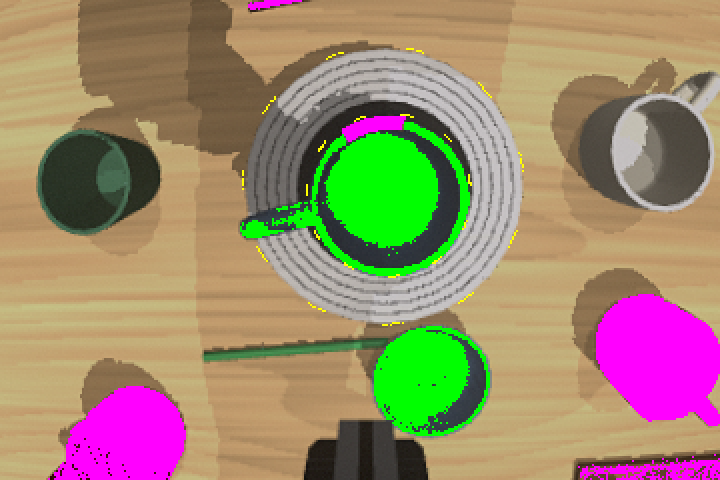

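```bash
cat >> h.py <<'E'
C=np.array([.5965,.0625]); RHO=.078
def pose(phi,z,rho=RHO,lead=0):
    a=np.radians(phi); return np.array([C[0]+rho*np.cos(a),C[1]+rho*np.sin(a),z]),rot(phi+90+lead)
E
python3 - <<'E'
from h import *; import pickle
M,i=pickle.load(open('w1.pkl','rb'))
p=onplane('wrist',(263.5,144),.121,M)[:2]-C; print('handle tip',np.hypot(*p),np.degrees(np.arctan2(p[1],p[0])))
for phi in range(-110,100,15):
    P,Q=pose(phi,.124); j=r.ik(P,Q); print(phi,P.round(3),None if j is None else np.round(j))
E
```

```text
handle tip 0.0808085847569515 -75.6600154860185
-110 [ 0.57  -0.011  0.124] [-10.  20.  -9.  61.   0. 100.]
-95 [ 0.59  -0.015  0.124] [-10.  22.  -6.  62.   0.  85.]
-80 [ 0.61  -0.014  0.124] [-9. 24. -3. 63.  0. 71.]
-65 [ 0.629 -0.008  0.124] [-8. 26. -0. 64.  0. 57.]
-50 [0.647 0.003 0.124] [-7. 27.  2. 65.  0. 43.]
-35 [0.66  0.018 0.124] [-6. 29.  5. 66.  0. 29.]
-20 [0.67  0.036 0.124] [-4. 29.  6. 67.  0. 16.]
-5 [0.674 0.056 0.124] [-2. 30.  7. 67.  0.  3.]
10 [0.673 0.076 0.124] [ -1.  30.   7.  67.   0. -11.]
25 [0.667 0.095 0.124] [  1.  30.   7.  67.   0. -24.]
40 [0.656 0.113 0.124] [  3.  29.   5.  66.   0. -37.]
55 [0.641 0.126 0.124] [  4.  28.   3.  66.   0. -51.]
70 [0.623 0.136 0.124] [  5.  26.   1.  65.   0. -65.]
85 [0.603 0.14  0.124] [  5.  25.  -2.  63.   0. -80.]
```

```bash
python3 - <<'E'
from h import *; import pickle
P,Q=pose(-106,.25); r.goto(P,Q)
P,Q=pose(-106,.122); r.move_linear(P,v=.1); print(r.get_obs()['clock'])
f0=r.get_obs()['wrist_force']
for phi in [-98,-92,-86,-80,-74,-66]:
    P,Q=pose(phi,.122); r.move_linear(P,Q,v=.025)
    o=r.get_obs(); print(phi,o['clock'],(o['wrist_force']-f0).round(2))
M=cam('wrist'); i=cams.capture('wrist'); save('w2',i); pickle.dump((M,i),open('w2.pkl','wb'))
save('side2',cams.capture('side'))
E
```

```text
6.325
-98 6.9083 [ 0.14 -0.46  0.42]
-92 7.3833 [1.12 0.09 0.15]
-86 7.8583 [ 0.65 -0.13  0.2 ]
-80 8.3333 [0.96 0.33 0.01]
-74 8.8083 [ 0.29  0.92 -0.56]
-66 9.3917 [ 0.55  0.34 -0.71]
```

View pics/w2.png

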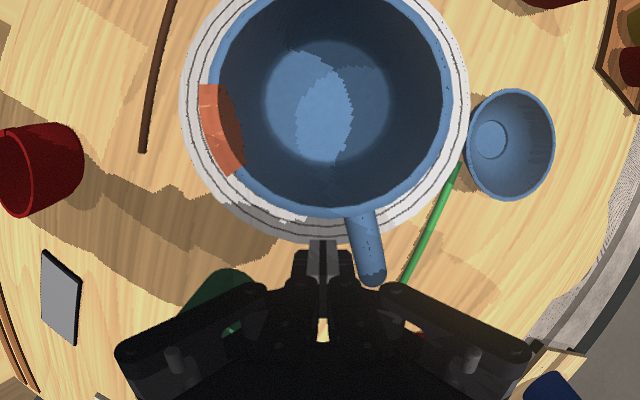

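View pics/side2.png

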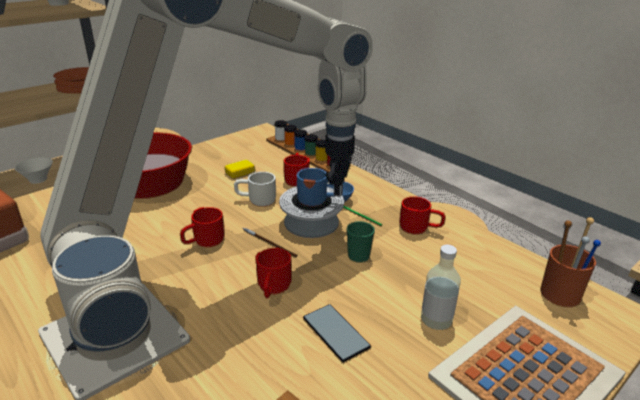

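```bash
cat >> h.py <<'E'
def meas(M,i,show=None):
    hsv=cv2.cvtColor(i,cv2.COLOR_RGB2HSV); H,S,V=cv2.split(hsv)
    br=((H<14)&(S>100)&(V>50)); bl=((H>95)&(H<125)&(S>60)&(V>15))
    ys,xs=np.nonzero(br); W=unproj(M,np.c_[xs,ys],.153); rr=np.hypot(*(W-C).T)
    k=(rr<.050)&(rr>.03); 
    cc=None
    m=(bl|br).astype(np.uint8); m=cv2.morphologyEx(m,cv2.MORPH_CLOSE,np.ones((3,3)))
    cs,_=cv2.findContours(m,cv2.RETR_EXTERNAL,cv2.CHAIN_APPROX_NONE)
    q=np.vstack([c[:,0] for c in cs]); q=q[(q[:,0]>1)&(q[:,1]>1)&(q[:,0]<638)&(q[:,1]<398)]
    P=unproj(M,q,.153); P=P[abs(np.hypot(*(P-C).T)-.042)<.008]
    fit=rfit(P,.042); cc=fit[0]
    d=W[k]-cc; ang=np.degrees(np.arctan2(d[:,1],d[:,0])); 
    mu=np.degrees(np.arctan2(d[:,1].mean(),d[:,0].mean())); dev=(ang-mu+180)%360-180
    ctr=np.percentile(dev,[3,97])
    return dict(c=(cc-C).round(4),fit=fit[1:],np=int(k.sum()),patch=mu,mid=mu+ctr.mean(),span=np.ptp(ctr))
E
python3 - <<'E'
from h import *; import pickle
for n in ('w1','w2'): print(meas(*pickle.load(open(n+'.pkl','rb'))))
E
```

```text
{'c': array([ 0.0007, -0.0005]), 'fit': (np.float64(0.0013580833406378057), 152), 'np': 222, 'patch': np.float64(-168.80300983336198), 'mid': np.float64(-168.93852065730533), 'span': np.float64(43.299658650250336)}
{'c': array([0.0005, 0.0018]), 'fit': (np.float64(0.0014829270632109176), 417), 'np': 2653, 'patch': np.float64(-139.89136846469424), 'mid': np.float64(-139.91737803461467), 'span': np.float64(42.35468788119051)}
```

```bash
python3 - <<'E'
from h import *; import pickle
f0=r.get_obs()['wrist_force']
for n,phi in enumerate(range(-57,61,9)):
    P,Q=pose(phi,.122); r.move_linear(P,Q,v=.03)
    o=r.get_obs(); print(phi,round(o['clock'],2),(o['wrist_force']-f0).round(2))
    if n in(6,13):
        M=cam('wrist'); i=cams.capture('wrist'); save(f'w3_{n}',i); pickle.dump((M,i),open(f'w3_{n}.pkl','wb')); print(meas(M,i))
E
```

```text
-57 10.05 [ 0.01 -0.96 -0.08]
-48 10.61 [ 0.37 -0.63  0.66]
-39 11.17 [0.5  0.18 0.6 ]
-30 11.72 [ 0.84 -0.4  -0.28]
-21 12.28 [ 0.71  0.09 -1.13]
-12 12.84 [ 0.34 -0.9  -0.47]
-3 13.4 [ 0.47 -0.67 -0.01]
{'c': array([-0.0005,  0.0014]), 'fit': (np.float64(0.0013220313915914064), 415), 'np': 2625, 'patch': np.float64(-75.76442758195334), 'mid': np.float64(-76.00903955466156), 'span': np.float64(42.82790126945735)}
6 14.01 [-0.38 -0.4  -0.94]
15 14.57 [ 0.35 -0.87 -0.83]
24 15.12 [-0.1  -0.3  -0.55]
33 15.68 [-0.14 -1.22  0.03]
42 16.24 [-0.03 -0.41 -1.11]
51 16.8 [ 0.84 -0.04 -0.71]
60 17.36 [-0.4  -0.75 -0.79]
{'c': array([-0.0006,  0.0004]), 'fit': (np.float64(0.001291437160410941), 403), 'np': 2734, 'patch': np.float64(-11.959729538933528), 'mid': np.float64(-12.15085342074355), 'span': np.float64(42.369518852941916)}
```

```bash
python3 - <<'E'
from h import *; import pickle
M=cam('wrist'); i=cams.capture('wrist'); save('w4',i);print(meas(M,i))
E
```

```text
{'c': array([-0.0006,  0.0004]), 'fit': (np.float64(0.0012804583062668747), 406), 'np': 2738, 'patch': np.float64(-11.960367484101193), 'mid': np.float64(-12.111362601458161), 'span': np.float64(42.345985815106644)}
```

View pics/w4.png

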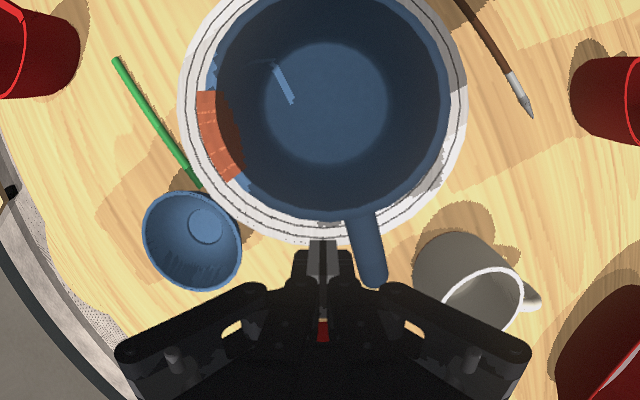

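```bash
python3 - <<'E'
from h import *; import pickle
for phi in (66,72):
    P,Q=pose(phi,.122); r.move_linear(P,Q,v=.02)
r.hold(.2)
M=cam('wrist'); i=cams.capture('wrist'); print(meas(M,i))
P,_=pose(60,.122); r.move_linear(P,v=.05)
P,_=pose(60,.25); r.move_linear(P,v=.15)
r.goto([.65,.05,.34],rot(90)); r.hold(.2)
M=cam('wrist'); i=cams.capture('wrist'); save('w5',i); pickle.dump((M,i),open('w5.pkl','wb'));print(meas(M,i),head(M,i,C),r.get_obs()['clock'])
E
```

```text
{'c': array([-0.0005,  0.0003]), 'fit': (np.float64(0.0012794057286013016), 411), 'np': 2752, 'patch': np.float64(-0.28768638255627893), 'mid': np.float64(-0.49503084177976747), 'span': np.float64(42.41802479029337)}
{'c': array([-0.0009,  0.0029]), 'fit': (np.float64(0.0013562210523349535), 160), 'np': 220, 'patch': np.float64(-4.601538900434303), 'mid': np.float64(-4.441112718419902), 'span': np.float64(41.910150986541794)} (array([0.59663217, 0.0633621 ]), np.float64(0.0014326469341506415), 358) 21.6
```

View pics/w5.png

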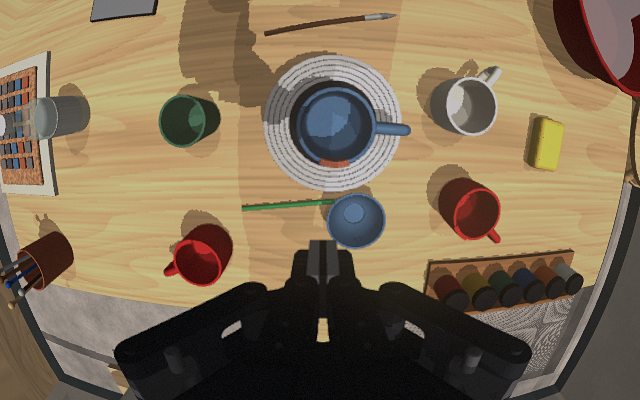

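```bash
python3 - <<'E'
from h import *; import pickle
M,i=pickle.load(open('w5.pkl','rb'))
c=np.array([.596,.063])
hsv=cv2.cvtColor(i,cv2.COLOR_RGB2HSV); H,S,V=cv2.split(hsv)
for nm,m,z,lo,hi in(('handle',(H>95)&(H<125)&(S>60)&(V>15),.121,.06,.088),('patch',(H<14)&(S>100)&(V>50),.153,.03,.05)):
    ys,xs=np.nonzero(m); W=unproj(M,np.c_[xs,ys],z)-c; rr=np.hypot(*W.T); a=np.degrees(np.arctan2(W[:,1],W[:,0]))
    k=(rr>lo)&(rr<hi)&((a>45)if nm=='handle' else True); print(nm,k.sum(),np.median(a[k]),W[k].mean(0),np.percentile(a[k],[2,98]))
E
```

```text
handle 238 87.88795690143905 [0.00267102 0.07283012] [82.88423091 92.69562087]
patch 220 -0.5657786883322997 [ 0.03658609 -0.00053969] [-22.7463539   20.58312388]
```

```bash
python3 - <<'E'
from h import *
p=np.array([.635,.0628]); 
r.goto([*p,.24],rot(90)); r.move_linear([*p,.20],v=.08); r.hold(.2)
print(r.get_obs()['tcp_pos'],r.get_obs()['clock'])
for n in('side','scene'):
    i=cams.capture(n).copy(); M=cam(n)
    a=proj(n,[*p,.186]); b=proj(n,[*p,.173]); c=proj(n,[*p,.153]); print(n,a,b,c)
    u,v=int(c[0]),int(c[1])-10; z=cv2.resize(i[v-40:v+40,u-50:u+50],(800,640),interpolation=cv2.INTER_CUBIC)
    for q,col in((a,(255,255,0)),(b,(255,0,255)),(c,(0,255,0))):
        x=int((q[0]-u+50)*8); y=int((q[1]-v+40)*8); cv2.line(z,(x-60,y),(x+60,y),col,1)
    save('pt_'+n,z[:600])
E
```

```text
[0.63526331 0.06277224 0.20064504] 22.9417
side [322.10454412 158.65523168] [322.01700891 162.96914605] [321.8839603  169.52605464]
scene [351.62549786 193.51213289] [351.27363224 198.60236465] [350.74313393 206.27676977]
```

View pics/pt_side.png

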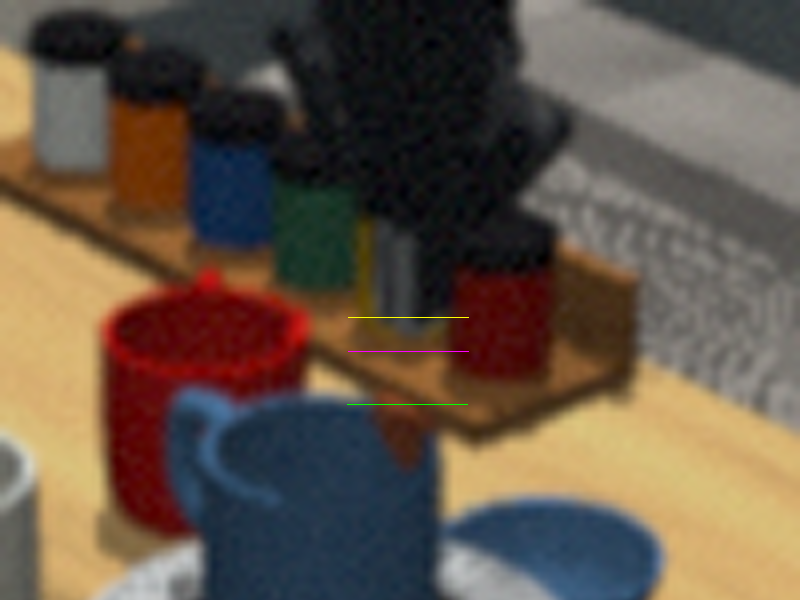

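View pics/pt_scene.png

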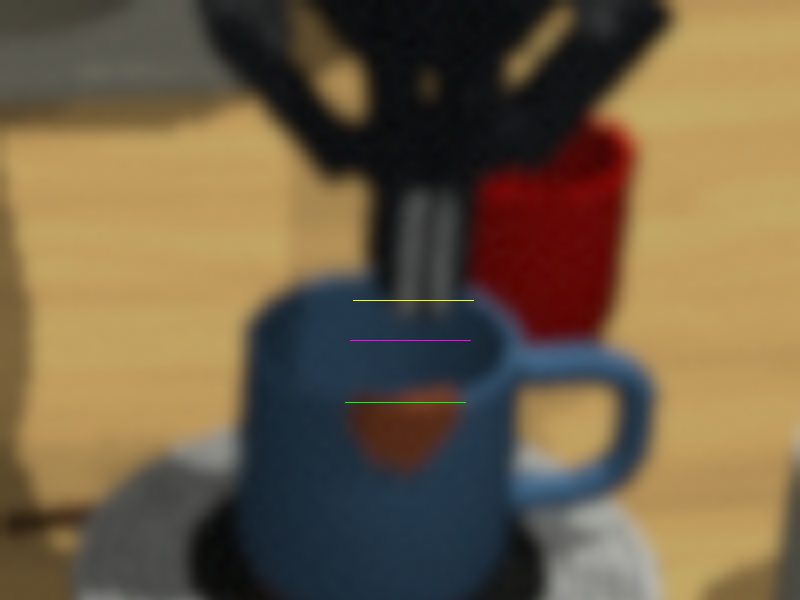

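```bash
python3 - <<'E'
from h import *
p=np.array([.635,.0628]); r.move_linear([*p,.176],v=.04)
f=r.get_obs(); r.hold(2.8); o=r.get_obs(); print(o['tcp_pos'],o['clock'],(o['wrist_force']-f['wrist_force']).round(2))
i=cams.capture('scene'); save('end',cv2.resize(i[140:280,250:450],(800,560),interpolation=cv2.INTER_CUBIC))
E
```

```text
[0.63502288 0.0627932  0.17602961] 26.5917 [-1.39  0.31  0.34]
```

View pics/end.png

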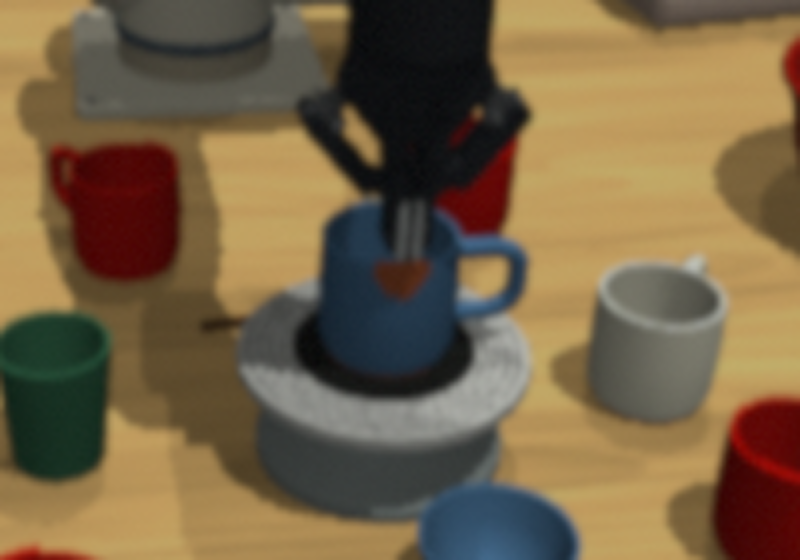

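```bash
python3 -c "
from workcell import r
print(r.hand_in())"
```

```text
the job is handed in; nothing more can be done
None
```

I turned the blue mug about 167° anticlockwise by pushing its handle slowly with the closed fingertips. The patch now faces straight away from the robot. I then held the fingertips about 9 mm above the patch for 2.8 s and handed the job in from there, at about 27 s.

**Patch direction:** the close wrist view put the patch at about −0.3° to −0.5° from straight away. The overhead view gave −0.6° with the mug's centre taken from the close view. The handle, at 88° by that view, implies about −2°.

**Disagreement:** my automatic circle fit on the overhead picture gave −4.5°. I set that aside, because the handle had probably pulled its centre about 2.5 mm to one side.

**Mug:** it is still within about 1 mm of the wheel's centre in the close view. The force readings while pushing stayed at about 1.3 N or less, which is within the sensor's noise. The mug looks upright in the last scene picture.

**Pointing:** the last picture shows the fingertips over the patch with no contact visible. The force reading changed by less than 1.5 N during the hold. In the last overhead picture, taken before pointing, the other things on the table looked unmoved; I did not measure them.

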